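Lay out the duct and ring unit at the frames

TASK

Finish laying out this kit: of the three white ducts in the blue rack, take the one that is exactly as tall as the two steel frames and stand it on the bench midway between them, its broad faces towards the frames and its narrow sides flush with the frames' ends. Lay the ring unit flat on the bench on the far side of that duct (away from the robot), centred on it with about 25 mm clear between ring and duct, its black motor block pointing straight away from the duct. Leave the other two ducts in their rack and everything else where it is.

Things in the scene. Friction and masses are not known exactly. Their poses are not given: they have to be found in the camera images.
- frames: Two inverted-U steel frames bolted to the bench side by side, each 60 mm deep (x), 52 mm wide (y) and 96 mm high, centred at y = +55 and -55 mm; the free gap between them is 58 mm wide (y from -29 to +29). Origin: on the bench, middle of the gap. x points away from the robot (within about 17 degrees), y runs from frame to frame, z up.
- frames_mid (a point): The middle of the gap between the two frames, at bench height (same point and axes as frames).
- rack: Blue rack fixed to the bench: base 90 (x) by 236 (y) mm, 5 mm thick, with four upright separators 4 mm thick, 74 mm deep (x), tops 100 mm above the bench, at y = -114, -38, 38, 114 mm; three bays 72 mm wide, open to front and back (x). One duct stands in each bay, in random order. Origin: on the bench under its centre; y runs along the row.
- duct_mid: White plastic rectangular tube, open at top and bottom, 38 (x) by 60 (y) mm, 96 mm tall, walls 4 mm: the one as tall as the frames. Its broad faces (60 mm wide) look along its x. Stands upright on the rack's 5 mm floor, 6 mm clear of the separators in y, so there fingers fit only along its x; between the frames only along its y. Origin: centre of its underside, z up. 80 to 150 g.
- duct_short: White duct like duct_mid but 78 mm tall. Leave it in the rack.
- duct_tall: White duct like duct_mid but 114 mm tall. Leave it in the rack.
- ring_unit: White ring lying flat, outer diameter 80 mm, hole diameter 52 mm, 22 mm high, with a black motor block 32 mm (x) by 30 mm (y) by 42 mm high fixed on its +x side, from 36 to 68 mm out from the ring's centre. Origin: centre of the ring at its underside; x points to the block, z up. About 160 g. Starts at any yaw.
- ring_block (a point): Centre of the motor block's top, 52 mm from the ring's centre, 42 mm above its underside.
- tape: Bystander, leave alone. Grey tape roll lying flat, 90 mm across, 45 mm high, on the robot's side of the frames. Origin: centre of its underside.
- motor: Bystander, leave alone. Black motor, 50 x 50 x 55 mm with a short steel shaft on top to 76 mm, beyond the rack. Origin: centre of its underside.
- screwdriver: Bystander, leave alone. Screwdriver lying on the bench, 190 mm long along its x, at the back. Origin near its middle, on the underside.
- tube: Bystander, leave alone. Clear plastic tube standing upright, 44 mm across, 100 mm tall, on the robot's side of the rack. Origin: centre of its underside.
- angle: Bystander, leave alone. Steel angle, 60 (x) x 50 (y) mm foot, 4 mm thick, upright leg 59 mm tall on its +x edge, at the back. Origin: centre of its underside.
- bushing: Bystander, leave alone. Plain steel bushing standing upright, 36 mm across, 40 mm high, in the open middle of the bench. Origin: centre of its underside.

How it is judged:
At the end, for the whole second after the job is handed in: 96 mm duct upright on the bench, still, within 5 mm of midway between the frames, 8 mm of flush with their ends, 0.10 rad of square; ring unit flat, still, centre within 10 mm of the gap's centre line and 81 to 109 mm beyond the gap's middle, block pointing away within 0.17 rad (x of duct_mid in the frame of frames_mid between -0.008 and 0.008 m and y of duct_mid in the frame of frames_mid between -0.005 and 0.005 m and angle between the y axis of duct_mid and the x axis of frames, either way round below 0.1 rad and angle between each of duct_mid, ring_unit's own z axis and vertical below 0.05 rad and height (world z) of duct_mid below 0.004 m and linear speed of each of duct_mid, ring_unit below 0.01 m/s and x of ring_unit in the frame of frames_mid between 0.081 and 0.109 m and y of ring_unit in the frame of frames_mid between -0.01 and 0.01 m and x of ring_block in the frame of frames_mid above 0.125 m and angle between the x axis of ring_unit and the x axis of frames, either way round below 0.17 rad and height (world z) of ring_unit below 0.005 m); the robot touches nothing.
It fails at once if another duct is moved more than 25 mm (distance of any of duct_short, duct_tall from where it was at the start of the episode above 0.025 m).
It fails at once if a bystander is moved more than 25 mm (distance of any of tape, motor, screwdriver, tube, angle, bushing from where it was at the start of the episode above 0.025 m).
It also fails if it takes over 72 s, if anything falls off the work surface, if the arm or the gripper's body presses on something with over 40 N, if the wrist force passes 120 N, or if a joint passes its speed limit or range.

ROBOT

A 6-joint arm with a two-finger parallel gripper is mounted at the origin on the work surface. World frame = base frame: x ahead of the robot, y to its left, z up, the work surface at z = 0. Lengths are in m, angles in rad, forces in N, time in s.
With the tool pointing down it reaches from about 0.375 to 0.9 m from the base axis. Payload 3.1 kg.
Tool frame: the origin (TCP) lies on the centre line of the jaws, within the pads' length; the fingertips stand 19 mm ahead of it and the grasp point (between the pads) is the TCP; z points along the fingers, y is the line along which they close (so a half turn about z gives the same grasp; the last joint's range is limited). The gripper opens to 85 mm and grips with 20 to 120 N. Pads are 22 mm wide; open, the fingers measure 114 mm over their backs; the gripper's body (76 mm by 85 mm) begins 54 mm behind the grasp point. The pads swing forward as they close: fully open they stand 13 mm farther back than shut.
Start: joints at [-1.448, 0.527, 1.433, -0, 1.181, -0.178], TCP at [0.186, -0.597, 0.25] pointing down, gripper open.
Joint ranges: [-3.08, 3.08], [-0.75, 2.2], [0.22, 2.44], [-1.43, 4.57], [0, 2.65], [-2.85, 2.85]. Speed limits (rad/s): [2.79, 2.79, 3.14, 3.14, 3.14, 3.14].

INTERFACE

Orientations are given as a unit quaternion [x, y, z, w].
In Python, from station import manip, cams, sign_off gives the robot as it stands.
- The arm moves only by the tool carry_out, never from a script. Its argument "targets" is a list that holds one entry, the list of rows, each a list of 7 numbers: the shift along the tool's x, y, z in cm, then the turn, a rotation vector about the tool's x, y, z in degrees, then the finger opening in cm, from 0 to 8.54. A call has 1 to 12 rows; each row is the pose to reach, as a shift and turn from the pose commanded when the call began, along the tool's axes at that moment; what a row does not reach only later rows make up. A row lasts 1/12 s, in which the tool goes at most 41.7 mm and 7.16 degrees, less where a joint would pass 70% of its speed; a pose out of reach is approached as far as the arm can. A call with a gripper value outside its range is refused whole. The fingers move at their own pace and stop on an object; "force" is the grip in N (left out, the last holds). Time passes only in rows, so rows that repeat a pose let the fingers close. It gives the time, the measured TCP pose, the force, the opening and the grip force at its end, in the units of the state.
- manip.sense(): the state, without advancing time (a new reading comes with each control period).
- cams.snapshot(name): name is "side" or "top"; returns the picture (384x512x3 uint8, red, green, blue); there is no depth.
- cams.camera_info(name): a dict with "K" (3x3 intrinsics, pixels), "T" (4x4, takes a point from camera to world coordinates). Camera axes: x right, y down, z forward; pixel columns grow to the right and rows downward; lengths in m; the calibration is good to about 2 mm. A picture is of the moment at which its call begins. camera_info takes no time and is no camera call.
- sign_off(): hands the job in; it is judged then, once.
The state is a dict: "t": time; "q": joint angles; "qd": joint speeds; "tau": joint torques, N m; "tcp_pos": TCP position; "tool_rot": TCP orientation; "force": force on the tool from outside, world axes, zero at the start; "ft_torque": the same for the moment, N m; "finger_gap": opening from 0.0 (shut) to 1.0 (fully open); "gripper_force": force on a finger pad.
Only numpy, scipy, OpenCV 4.12 (cv2) and the standard library are available. Lean on these libraries where they do the work, as an engineer would, in place of code of your own. Each camera call takes 0.05 s, during which the arm holds its last target. There are 200 camera calls.

## Working session

There is one attempt and no reset: what is moved stays moved. The work goes in short steps, Python scripts to look and compute and a tool call to move; the robot and the scene stay as the last step left them, time stands still between calls to the robot, and variables do not carry over. Pictures are saved under pics/ and viewed, at most 10 in all, crops included, and the job is handed in when it is done.

Besides the shell and the picture viewer there is one more tool, called after "Call:" as name([rows], argument=value, ...), one row to a line, values as JSON. carry_out: Moves the arm, as the interface text tells. Its arguments: {"type":"object","properties":{"targets":{"type":"array"},"force":{"type":"number"}},"required":["targets"]}

```bash
ls; mkdir -p pics
python3 - <<'E'
from station import manip,cams
import cv2,numpy as np
np.set_printoptions(precision=4,suppress=True)
for n in("top","side"):
    i=cams.camera_info(n);print(n,i["K"],i["T"])
    im=cams.snapshot(n);cv2.imwrite(f"pics/{n}0.png",cv2.resize(im[:,:,::-1],(800,600),interpolation=cv2.INTER_CUBIC));cv2.imwrite(f"/tmp/{n}0.png",im[:,:,::-1])
s=manip.sense();print(s)
E
```

```text
pics
top [[421.2984   0.     260.7486]
 [  0.     421.2984 199.6259]
 [  0.       0.       1.    ]] [[-0.0235 -0.9924  0.1209  0.426 ]
 [-0.9995  0.0258  0.0177 -0.0084]
 [-0.0207 -0.1204 -0.9925  1.0447]
 [ 0.      0.      0.      1.    ]]
side [[362.3785   0.     256.594 ]
 [  0.     362.3785 191.2261]
 [  0.       0.       1.    ]] [[-0.9811 -0.1209  0.1508  0.4196]
 [-0.1932  0.6413 -0.7426  0.6296]
 [-0.007  -0.7577 -0.6525  0.6052]
 [ 0.      0.      0.      1.    ]]
{'t': 0.1, 'q': array([-1.4475,  0.5284,  1.4338,  0.    ,  1.1814, -0.1785]), 'qd': array([ 0.0004, -0.0014, -0.0016, -0.0007, -0.0013,  0.0017]), 'tau': array([ -0.0002, -44.3303, -17.8587,  -0.0001,   0.0039,  -0.    ]), 'tcp_pos': array([ 0.1857, -0.5961,  0.2494]), 'tool_rot': array([ 0.9886,  0.1503,  0.    , -0.001 ]), 'force': array([-0.0539, -0.0605,  0.1785]), 'ft_torque': array([-0.029 , -0.0221, -0.0056]), 'gripper_force': 0.0, 'finger_gap': 0.9975255607817779}
```

View pics/top0.png

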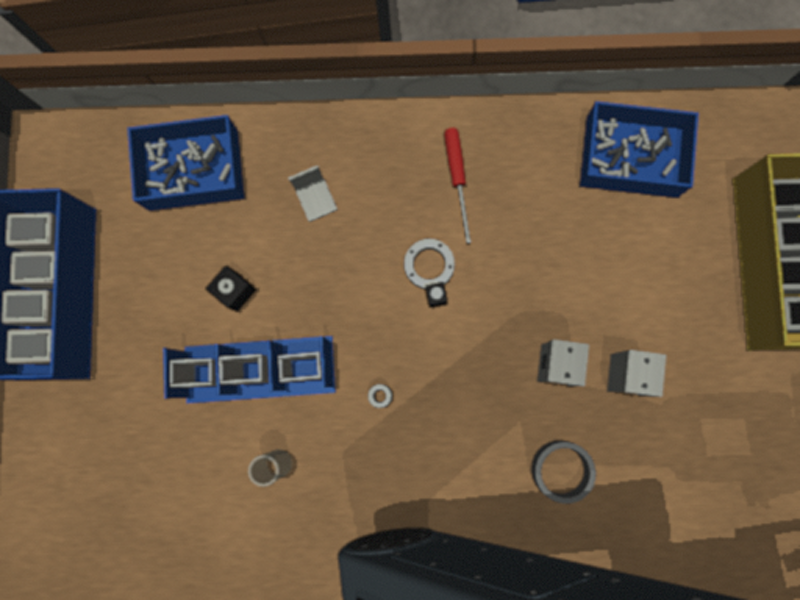

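View pics/side0.png

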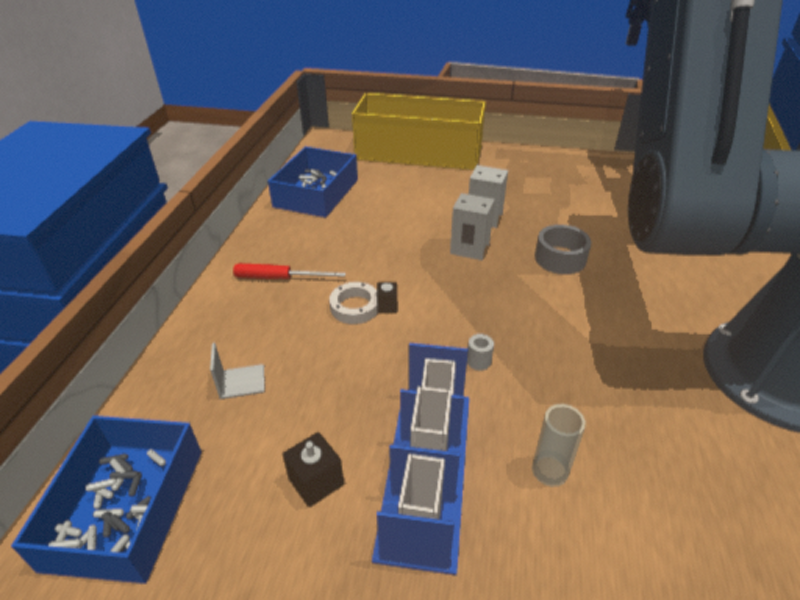

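Top: rack around (250,370), its ducts at (190,373), (241,369), (300,367). Frames are at (565,362) and (643,373), ring at (429,263) with its block at (436,294), bushing at (380,396). I'll zoom in for exact corners.

Run:
```python
import cv2,numpy as np
def crop(n,x0,y0,w,h,s):
    im=cv2.imread(f"/tmp/{n}0.png")[y0:y0+h,x0:x0+w]
    im=cv2.resize(im,None,fx=s,fy=s,interpolation=cv2.INTER_CUBIC)
    for x in range(-(-x0//10)*10,x0+w,10):
        u=int((x-x0+.5)*s);cv2.line(im,(u,0),(u,im.shape[0]),(0,255,255),1);cv2.putText(im,str(x),(u+1,9),0,.33,(0,255,0),1)
    for y in range(-(-y0//10)*10,y0+h,10):
        v=int((y-y0+.5)*s);cv2.line(im,(0,v),(im.shape[1],v),(0,255,255),1);cv2.putText(im,str(y),(0,v-1),0,.33,(0,255,0),1)
    return im
def put(c,im,x,y): c[y:y+im.shape[0],x:x+im.shape[1]]=im
c=np.zeros((600,800,3),np.uint8)
put(c,crop("top",102,210,115,50,6.9),0,0)
put(c,crop("top",342,212,88,46,5.5),0,350)
put(c,crop("top",254,148,42,52,4.7),490,350)
cv2.imwrite("pics/z1.png",c)
c=np.zeros((600,800,3),np.uint8)
put(c,crop("side",235,216,72,150,4),0,0)
put(c,crop("side",205,105,125,100,4),295,0)
cv2.imwrite("pics/z2.png",c)
```

```text
Traceback (most recent call last):
ValueError: could not broadcast input array from shape (253,484,3) into shape (250,484,3)
```

```bash
cat > h.py <<'E'
import cv2,numpy as np
def crop(n,x0,y0,w,h,s):
    im=(cv2.imread(f"/tmp/{n}.png"))[y0:y0+h,x0:x0+w]
    im=cv2.resize(im,None,fx=s,fy=s,interpolation=cv2.INTER_CUBIC)
    for x in range(-(-x0//10)*10,x0+w,10):
        u=int((x-x0+.5)*s);cv2.line(im,(u,0),(u,im.shape[0]),(0,255,255),1);cv2.putText(im,str(x),(u+1,9),0,.33,(0,255,0),1)
    for y in range(-(-y0//10)*10,y0+h,10):
        v=int((y-y0+.5)*s);cv2.line(im,(0,v),(im.shape[1],v),(0,255,255),1);cv2.putText(im,str(y),(0,v-1),0,.33,(0,255,0),1)
    return im
def put(c,im,x,y): c[y:y+im.shape[0],x:x+im.shape[1]]=im
E
python3 - <<'E'
from h import *
c=np.zeros((600,800,3),np.uint8)
put(c,crop("top0",102,210,115,50,6.9),0,0)
put(c,crop("top0",342,212,88,45,5.5),0,350)
put(c,crop("top0",254,148,42,52,4.7),490,350)
cv2.imwrite("pics/z1.png",c)
c=np.zeros((600,800,3),np.uint8)
put(c,crop("side0",235,216,72,150,4),0,0)
put(c,crop("side0",205,105,125,100,4),295,0)
cv2.imwrite("pics/z2.png",c)
E
```

```text
(no output)
```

View pics/z1.png

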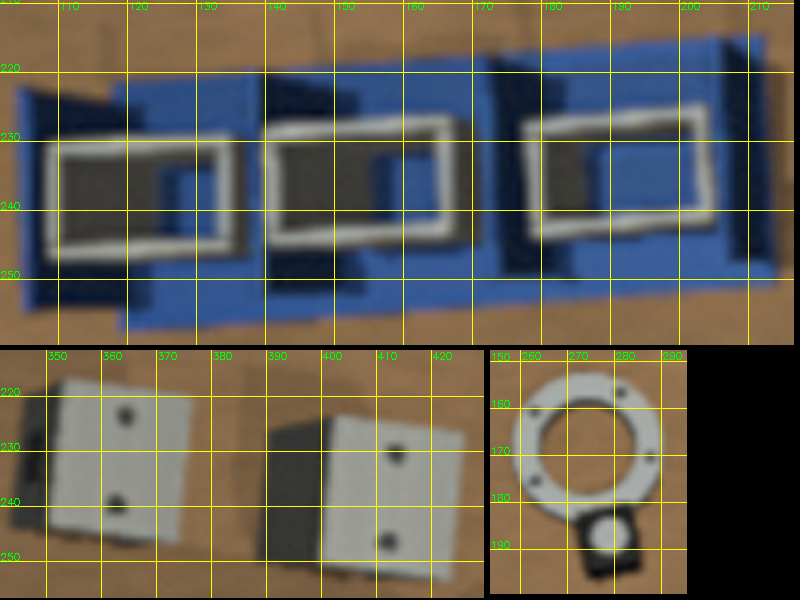

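View pics/z2.png

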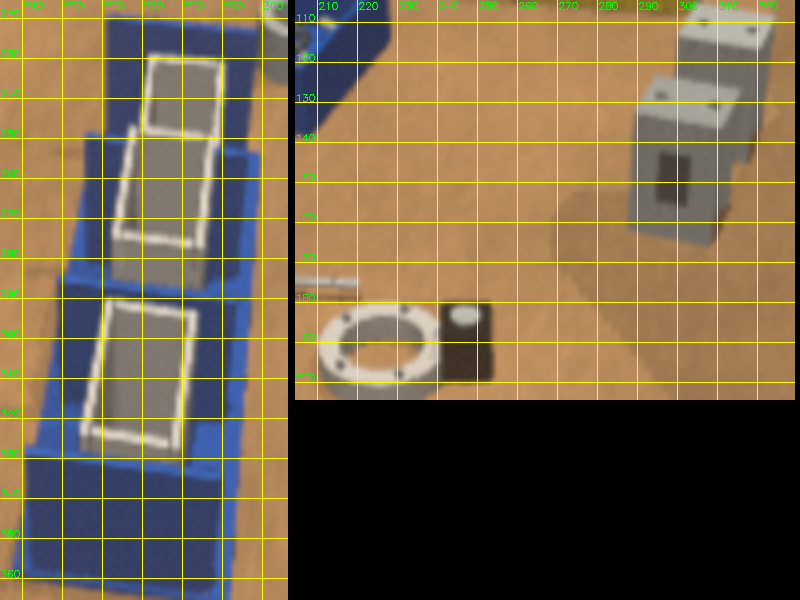

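```bash
cat >> h.py <<'E'
from station import manip,cams
from scipy.optimize import least_squares
np.set_printoptions(precision=4,suppress=True)
def proj(n,P):
    i=cams.camera_info(n);T=np.linalg.inv(i["T"]);p=(np.atleast_2d(P)@T[:3,:3].T+T[:3,3])@i["K"].T
    return p[:,:2]/p[:,2:]
def nat(p,s,x0,y0,ou=0,ov=0): return (np.array(p,float)-[ou,ov])/s+[x0-.5,y0-.5]
def ray(n,px,z):
    i=cams.camera_info(n);T=i["T"];d=np.linalg.solve(i["K"],np.r_[px,1]);d=T[:3,:3]@d
    return T[:3,3]+d*(z-T[2,3])/d[2]
def place(pose,L):
    L=np.atleast_2d(np.array(L,float));c,s=np.cos(pose[2]),np.sin(pose[2])
    return np.c_[pose[0]+c*L[:,0]-s*L[:,1],pose[1]+s*L[:,0]+c*L[:,1],L[:,2]]
def fit(obs,x0):  # obs: list (cam, fn(params)->local pts, pixels)
    f=lambda x:np.concatenate([(proj(n,place(x,L(x)))-p).ravel() for n,L,p in obs])
    r=least_squares(f,x0,loss="soft_l1");return r.x,np.abs(r.fun).reshape(-1,2).round(1).tolist()
E
python3 - <<'E'
from h import *
tr=lambda p:nat(p,6.9,102,210); sr=lambda p:nat(p,4,235,216)
rack,e=fit([("top",lambda x:[[.045,.118,.005],[-.045,.118,.005],[.045,-.118,.005],[-.045,-.118,.005]],tr([(113,85),(120,332),(765,37),(777,287)]))],[.45,.2,0]);print("rack",rack,e)
rim=lambda x:[[.019,.03,x[3]],[.019,-.03,x[3]],[-.019,-.03,x[3]],[-.019,.03,x[3]]]
D={"L":([(46,138),(231,133),(235,249),(46,260)],[3,0,1,2],[(107,302),(197,314),(178,450),(82,430)]),
"M":([(263,127),(450,116),(452,232),(268,248)],None,[(214,137),(203,248),(113,240)]),
"R":([(522,122),(706,104),(715,224),(535,240)],None,[(148,53),(224,64),(210,139),(140,130)])}
rs=lambda x:[rim(x)[k] for k in (1,2,3,0)]   # side: far-left=+x,-y ; far-right -x,-y ; near-right ; near-left
for k,(t,_,s) in D.items():
    sub=[1,2,3] if k=="M" else [0,1,2,3]
    x,e=fit([("top",rim,tr(t)),("side",lambda x,sub=sub:[rs(x)[j] for j in sub],sr(s))],[.45,.2,0.05,.1]);print(k,x,"h",x[3]-.005,e)
    c,sn=np.cos(rack[2]),np.sin(rack[2]);d=x[:2]-rack[:2];print("  in rack",c*d[0]+sn*d[1],-sn*d[0]+c*d[1])
fr=lambda x:[[a,b,.096] for y in(.055,-.055) for a,b in((.03,y+.026),(.03,y-.026),(-.03,y-.026),(-.03,y+.026))]
ft=nat([(63,380),(192,396),(177,544),(47,527),(335,417),(464,433),(450,580),(319,563)],5.5,342,212,0,350)
sf=nat([(657,75),(741,87),(724,127),(637,117)],4,205,105,295,0)
fs=lambda x:[[.03,.029,.096],[-.03,.029,.096],[-.03,.081,.096],[.03,.081,.096]]
print("frames",fit([("top",fr,ft)],[.45,-.2,0]),fit([("top",fr,ft),("side",fs,sf)],[.45,-.2,0]))
rc=ray("top",nat([587,448],4.7,254,148,490,350),.022);bl=ray("top",nat([610,542],4.7,254,148,490,350),.042)
rs2=ray("side",nat([379,344],4,205,105,295,0),.022);bs=ray("side",nat([465,315],4,205,105,295,0),.044)
print("ring",rc,rs2,"block",bl,bs,"dist",np.linalg.norm((bl-rc)[:2]),"yaw",np.arctan2(*(bl-rc)[1::-1]),np.arctan2(*(bs-rs2)[1::-1]))
for n,px,z in(("bush",(380,396),.04),("tape",(564,471),.045),("tube",(264,470),.1),("motor",(230,288),.055),("angle",(318,200),0),("drv0",(452,130),.02),("drv1",(468,243),.01)):print(n,ray("top",np.array(px)*.64-.18,z))
E
```

```text
rack [0.4675 0.2471 0.0458] [[0.1, 0.3], [0.0, 0.3], [0.1, 0.1], [0.2, 0.1]]
L [0.4626 0.3236 0.0174 0.0987] h 0.09370298871236467 [[0.4, 0.5], [0.0, 0.1], [0.5, 0.2], [0.3, 0.3], [0.3, 0.8], [0.4, 0.3], [0.3, 0.1], [0.8, 1.0]]
  in rack -0.001386577438326154 0.07665386582014001
M [0.4654 0.2469 0.053  0.1168] h 0.11182334074022304 [[0.0, 0.1], [0.2, 0.4], [0.4, 0.0], [0.0, 0.3], [0.5, 0.2], [0.5, 0.5], [0.4, 0.1]]
  in rack -0.002155010765717028 -7.365632119137904e-05
R [0.468  0.1687 0.0748 0.0861] h 0.08109015768973711 [[0.5, 0.2], [0.1, 0.2], [0.0, 0.9], [0.2, 0.6], [0.3, 1.4], [0.7, 2.6], [2.6, 2.5], [0.6, 2.9]]
  in rack -0.0031235846286490157 -0.07836725124507543
frames (array([ 0.4544, -0.2735, -0.1584]), [[0.2, 0.0], [0.1, 0.2], [0.1, 0.0], [0.2, 0.1], [0.1, 0.2], [0.2, 0.0], [0.1, 0.1], [0.2, 0.0]]) (array([ 0.4545, -0.2736, -0.1577]), [[0.3, 0.0], [0.0, 0.1], [0.1, 0.1], [0.3, 0.1], [0.1, 0.2], [0.2, 0.1], [0.0, 0.0], [0.2, 0.0], [0.0, 0.1], [0.5, 0.9], [0.2, 0.7], [0.3, 0.9]])
ring [ 0.6273 -0.025   0.022 ] [ 0.6305 -0.0225  0.022 ] block [ 0.5742 -0.0351  0.042 ] [ 0.578  -0.0339  0.044 ] dist 0.05405899573072451 yaw -2.953794663379082 -2.927778119339135
bush [0.4215 0.0545 0.04  ]
tape [ 0.3051 -0.2162  0.045 ]
tube [0.322  0.2165 0.1   ]
motor [0.5908 0.2803 0.055 ]
angle [ 0.742   0.1527 -0.    ]
drv0 [ 0.8462 -0.0689  0.02  ]
drv1 [ 0.661  -0.0891  0.01  ]
```

```bash
cat >> h.py <<'E'
from scipy.spatial.transform import Rotation as R
def go(*tg, start=None):
    s=manip.sense();p=s["tcp_pos"];r=R.from_quat(s["tool_rot"])
    print("t",s["t"],"tcp",p,"yaw",np.arctan2(*r.as_matrix()[1::-1,1]))
    for t in tg:
        yx=t[3]+np.pi/2;rt=R.from_matrix(np.c_[[np.cos(yx),np.sin(yx),0],[np.cos(t[3]),np.sin(t[3]),0],[0,0,-1]])
        d=r.inv().apply(np.array(t[:3])-p)*100;w=np.degrees((r.inv()*rt).as_rotvec())
        print(d.round(2),w.round(1),"rows",round(max(np.linalg.norm(d)/4.17,np.linalg.norm(w)/7.16),1))
E
python3 - <<'E'
from h import *
go((.577,-.035,.15,-1.37),(.577,-.035,.026,-1.37))
E
```

```text
t 0.1 tcp [ 0.1857 -0.5961  0.2494] yaw -1.2690073655609948
[ 54.03 -41.93  10.04] [-0.1 -0.   5.8] rows 16.6
[ 54.03 -41.9   22.44] [-0.1 -0.   5.8] rows 17.3
```

Call:
carry_out([
  [[54.0, -41.9, 10.0, 0, 0, 5.8, 8.5], [54.0, -41.9, 10.0, 0, 0, 5.8, 8.5], [54.0, -41.9, 10.0, 0, 0, 5.8, 8.5], [54.0, -41.9, 10.0, 0, 0, 5.8, 8.5], [54.0, -41.9, 10.0, 0, 0, 5.8, 8.5], [54.0, -41.9, 10.0, 0, 0, 5.8, 8.5], [54.0, -41.9, 10.0, 0, 0, 5.8, 8.5], [54.0, -41.9, 10.0, 0, 0, 5.8, 8.5], [54.0, -41.9, 10.0, 0, 0, 5.8, 8.5], [54.0, -41.9, 10.0, 0, 0, 5.8, 8.5], [54.0, -41.9, 10.0, 0, 0, 5.8, 8.5], [54.0, -41.9, 10.0, 0, 0, 5.8, 8.5]],
], force=60)

```text
t: 1.1
tcp_pos: [0.4695, -0.189, 0.1775]
tool_rot: [0.995, 0.1, -0.0, -0.0]
force: [0.7, -1.1, -0.1]
finger_gap: 0.99
gripper_force: 0.0
```

Run:
```python
from h import *
go((.577,-.035,.12,-1.37),(.577,-.035,.026,-1.37))
```

```text
t 1.1 tcp [ 0.4695 -0.189   0.1775] yaw -1.3704270531860274
[ 13.6  -12.96   5.75] [-0.  0. -0.] rows 4.7
[ 13.61 -12.95  15.15] [-0.  0. -0.] rows 5.8
```

Call:
carry_out([
  [[13.6, -12.96, 5.75, 0, 0, 0, 8.5], [13.6, -12.96, 5.75, 0, 0, 0, 8.5], [13.6, -12.96, 5.75, 0, 0, 0, 8.5], [13.6, -12.96, 5.75, 0, 0, 0, 8.5], [13.6, -12.96, 5.75, 0, 0, 0, 8.5], [13.6, -12.96, 5.75, 0, 0, 0, 8.5]],
])

```text
t: 1.6
tcp_pos: [0.578, -0.0321, 0.1184]
tool_rot: [0.995, 0.103, -0.0, -0.001]
force: [-0.2, -0.3, 0.1]
finger_gap: 0.997
gripper_force: 0.0
```

Run:
```python
from h import *
for n in("top","side"): cv2.imwrite(f"/tmp/{n}1.png",cams.snapshot(n)[:,:,::-1])
c=np.zeros((600,800,3),np.uint8)
put(c,crop("side1",195,105,100,120,5),0,0)
put(c,crop("top1",254,140,50,65,5),520,0)
cv2.imwrite("pics/z3.png",c)
go((.577,-.035,.026,-1.37))
```

```text
t 1.7 tcp [ 0.576  -0.0356  0.1195] yaw -1.3672827574727275
[ 0.12 -0.03  9.35] [-0.   0.1  0.2] rows 2.2
```

View pics/z3.png

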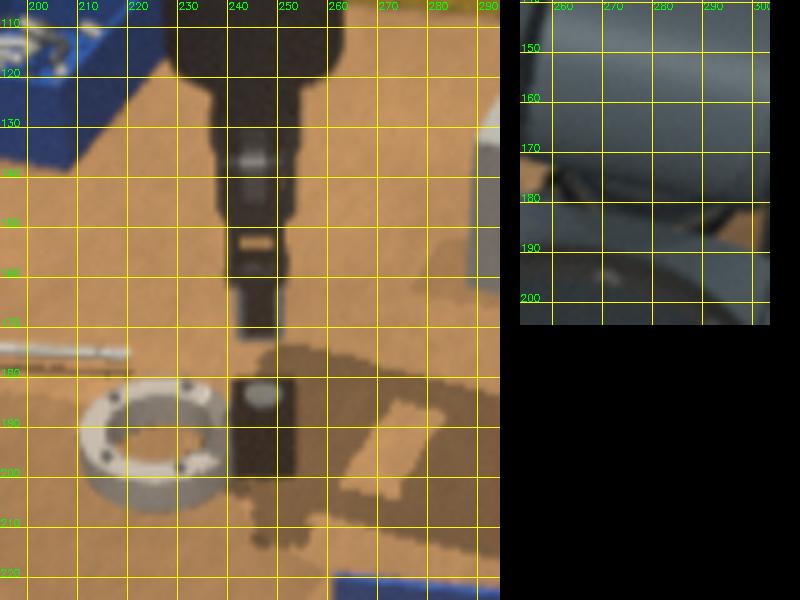

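The fingers (side view, tips at about (246,172)) hang straight above the block (235–253, 180–200) and are aligned with it. Next: descend, close, and lift slightly.

Call:
carry_out([
  [[0.1, 0, 3.2, 0, 0, 0, 8.5], [0.1, 0, 6.2, 0, 0, 0, 8.5], [0.1, 0, 8.2, 0, 0, 0, 8.5], [0.1, 0, 9.4, 0, 0, 0, 8.5], [0.1, 0, 9.4, 0, 0, 0, 6.0], [0.1, 0, 9.4, 0, 0, 0, 2.0], [0.1, 0, 9.4, 0, 0, 0, 2.0], [0.1, 0, 9.4, 0, 0, 0, 2.0], [0.1, 0, 9.4, 0, 0, 0, 2.0], [0.1, 0, 9.4, 0, 0, 0, 2.0], [0.1, 0, 9.4, 0, 0, 0, 2.0], [0.1, 0, 9.4, 0, 0, 0, 2.0]],
], force=60)

```text
t: 2.7
tcp_pos: [0.5782, -0.0369, 0.0282]
tool_rot: [0.995, 0.1, 0.001, 0.001]
force: [-0.9, -0.9, 5.6]
finger_gap: 0.344
gripper_force: 60.1
```

Run:
```python
from h import *
# yaw now -> +2.78 ; carry over top at z .16, then target
f=np.array([.4545,-.2735]);u=np.array([np.cos(-.158),np.sin(-.158)])
b=f+(.095+.052)*u;print(b)
go((.577,-.035,.14,-1.37),(b[0],b[1],.14,-1.37+1.45),(b[0],b[1],.14,1.413))
```

```text
[ 0.5997 -0.2966]
t 2.7 tcp [ 0.5782 -0.0369  0.0282] yaw -1.3701114145417492
[ -0.06  -0.2  -11.18] [ 0.1 -0.1 -0. ] rows 2.7
[ -3.05  25.89 -11.16] [  0.2  -0.1 -83.1] rows 11.6
[ -3.05  25.89 -11.16] [   0.2    0.1 -159.5] rows 22.3
```

Call:
carry_out([
  [[0, 0, -3, 0, 0, 0, 2], [0, 0, -7, 0, 0, 0, 2], [0, 0, -11, 0, 0, 0, 2], [0, 2, -12, 0, 0, -7, 2], [-0.5, 5, -12, 0, 0, -14, 2], [-1, 9, -12, 0, 0, -21, 2], [-1.5, 13, -12, 0, 0, -28, 2], [-2, 17, -12, 0, 0, -35, 2], [-2.5, 21, -12, 0, 0, -42, 2], [-3, 24, -12, 0, 0, -49, 2], [-3, 25.9, -12, 0, 0, -56, 2], [-3, 25.9, -12, 0, 0, -63, 2]],
])

```text
t: 3.7
tcp_pos: [0.6, -0.3022, 0.1468]
tool_rot: [0.796, 0.606, -0.0, 0.003]
force: [0.2, 0.6, -2.2]
finger_gap: 0.341
gripper_force: 59.8
```

Run:
```python
from h import *
go((.5997,-.2966,.14,1.413-.55),(.5997,-.2966,.14,1.413))
print(manip.sense()["finger_gap"])
```

```text
t 3.7 tcp [ 0.6    -0.3022  0.1468] yaw -0.26893680738493553
[ 0.54 -0.18  0.68] [  0.1   0.3 -64.9] rows 9.1
[ 0.54 -0.18  0.68] [  0.    0.3 -96.4] rows 13.5
0.34139772750381225
```

Call:
carry_out([
  [[0.5, 0, 0.5, 0, 0, -7, 2], [0.5, 0, 0.5, 0, 0, -14, 2], [0.5, 0, 0.5, 0, 0, -21, 2], [0.5, 0, 0.5, 0, 0, -28, 2], [0.5, 0, 0.5, 0, 0, -35, 2], [0.5, 0, 0.5, 0, 0, -42, 2], [0.5, 0, 0.5, 0, 0, -49, 2], [0.5, 0, 0.5, 0, 0, -56, 2], [0.5, 0, 0.5, 0, 0, -63, 2], [0.5, 0, 0.5, 0, 0, -70, 2], [0.5, 0, 0.5, 0, 0, -77, 2], [0.5, 0, 0.5, 0, 0, -84, 2]],
])

```text
t: 4.7
tcp_pos: [0.6006, -0.2913, 0.1414]
tool_rot: [0.184, 0.983, 0.0, -0.0]
force: [-0.2, 0.1, -1.0]
finger_gap: 0.344
gripper_force: 59.8
```

Call:
carry_out([
  [[0, 0, 0, 0, 0, -6, 2], [0, 0, 0, 0, 0, -12, 2], [0, 0, 0, 0, 0, -12, 2], [0, 0, 0, 0, 0, -12, 2]],
])

```text
t: 5.03
tcp_pos: [0.6006, -0.2914, 0.1414]
tool_rot: [0.084, 0.996, 0.0, -0.0]
force: [-0.7, -0.1, -2.7]
finger_gap: 0.339
gripper_force: 59.8
```

Run:
```python
from h import *
go((.5997,-.2966,.0285,1.413))
for n in("top","side"): cv2.imwrite(f"/tmp/{n}2.png",cams.snapshot(n)[:,:,::-1])
c=np.zeros((600,800,3),np.uint8)
put(c,crop("side2",215,30,120,120,4),0,0)
put(c,crop("top2",330,130,100,130,3),490,0)
cv2.imwrite("pics/z4.png",c)
```

```text
t 5.0333 tcp [ 0.6006 -0.2914  0.1414] yaw 1.4022804004596585
[ 0.   -0.53 11.29] [ 0.  -0.  -0.6] rows 2.7
```

View pics/z4.png

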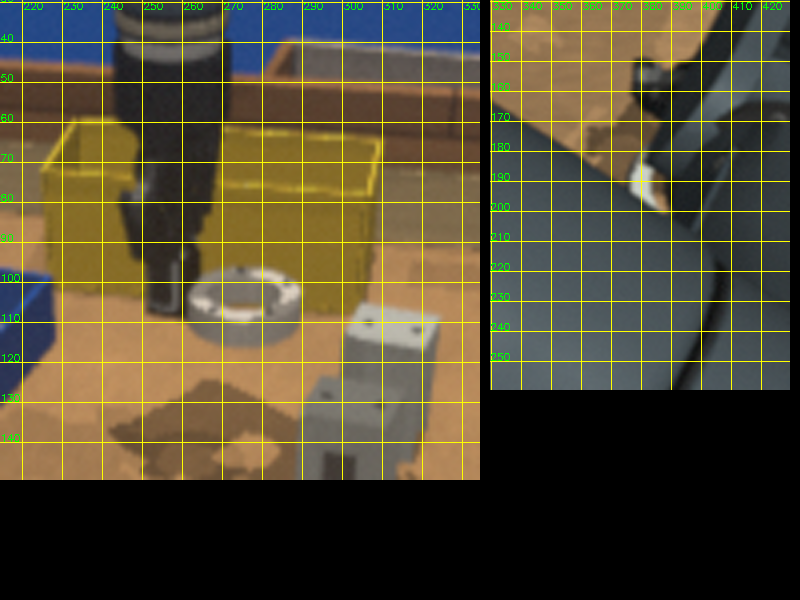

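Side view: the ring is held level, centred at about (276,103), and clear of the frames. Lowering it.

Call:
carry_out([
  [[0, -0.5, 4, 0, 0, -0.6, 2], [0, -0.5, 8, 0, 0, -0.6, 2], [0, -0.5, 10, 0, 0, -0.6, 2], [0, -0.5, 11, 0, 0, -0.6, 2], [0, -0.5, 11.3, 0, 0, -0.6, 2], [0, -0.5, 11.3, 0, 0, -0.6, 2]],
])

```text
t: 5.63
tcp_pos: [0.5997, -0.2964, 0.0287]
tool_rot: [0.078, 0.997, 0.0, -0.001]
force: [0.9, -0.3, -1.7]
finger_gap: 0.342
gripper_force: 59.9
```

Run:
```python
from h import *
print(ray("side",(275.75,103.25),.135))
go((.5997,-.2966,.0282,1.413));print(manip.sense()["force"])
```

```text
[ 0.5482 -0.2812  0.135 ]
t 5.6333 tcp [ 0.5997 -0.2964  0.0287] yaw 1.4143700093500595
[-0.   -0.02  0.05] [ 0.  -0.1  0.1] rows 0.0
[ 0.8931 -0.3187 -1.6518]
```

Call:
carry_out([
  [[0, 0, 0.1, 0, 0, 0, 2], [0, 0, 0.1, 0, 0, 0, 4], [0, 0, 0.1, 0, 0, 0, 6], [0, 0, 0.1, 0, 0, 0, 8.5], [0, 0, 0.1, 0, 0, 0, 8.5], [0, 0, 0.1, 0, 0, 0, 8.5], [0, 0, -2, 0, 0, 0, 8.5], [0, 0, -6, 0, 0, 0, 8.5], [0, 0, -10, 0, 0, 0, 8.5], [0, 0, -14, 0, 0, 0, 8.5], [0, 0, -18, 0, 0, 0, 8.5]],
])

```text
t: 6.55
tcp_pos: [0.5997, -0.2964, 0.2102]
tool_rot: [0.078, 0.997, 0.0, -0.0]
force: [0.3, -0.9, 0.3]
finger_gap: 0.995
gripper_force: 0.0
```

Run:
```python
from h import *
go((.4626,.3236,.22,.03),(.4626,.3236,.075,.03))
```

```text
t 6.55 tcp [ 0.5997 -0.2964  0.2102] yaw 1.4152431084197912
[23.15 59.12 -0.96] [-0.  -0.  79.4] rows 15.2
[23.15 59.12 13.54] [-0.  -0.  79.4] rows 15.6
```

Call:
carry_out([
  [[23.15, 59.1, -1, 0, 0, 79.4, 8.5], [23.15, 59.1, -1, 0, 0, 79.4, 8.5], [23.15, 59.1, -1, 0, 0, 79.4, 8.5], [23.15, 59.1, -1, 0, 0, 79.4, 8.5], [23.15, 59.1, -1, 0, 0, 79.4, 8.5], [23.15, 59.1, -1, 0, 0, 79.4, 8.5], [23.15, 59.1, -1, 0, 0, 79.4, 8.5], [23.15, 59.1, -1, 0, 0, 79.4, 8.5], [23.15, 59.1, -1, 0, 0, 79.4, 8.5], [23.15, 59.1, -1, 0, 0, 79.4, 8.5], [23.15, 59.1, -1, 0, 0, 79.4, 8.5], [23.15, 59.1, -1, 0, 0, 79.4, 8.5]],
])

```text
t: 7.55
tcp_pos: [0.4962, 0.1738, 0.2164]
tool_rot: [0.699, 0.715, 0.0, 0.0]
force: [1.0, 0.2, 0.4]
finger_gap: 0.999
gripper_force: 0.0
```

Run:
```python
from h import *
go((.463,.3236,.15,.03),(.463,.3236,.075,.03))
```

```text
t 7.55 tcp [0.4962 0.1738 0.2164] yaw 0.023829801519512563
[15.05 -2.97  6.63] [ 0.1  0.  -0.4] rows 4.0
[15.05 -2.98 14.13] [ 0.1  0.  -0.4] rows 5.0
```

Call:
carry_out([
  [[15.05, -3.0, 4.5, 0, 0, -0.4, 8.5], [15.05, -3.0, 4.5, 0, 0, -0.4, 8.5], [15.05, -3.0, 4.5, 0, 0, -0.4, 8.5], [15.05, -3.0, 4.5, 0, 0, -0.4, 8.5], [15.05, -3.0, 4.5, 0, 0, -0.4, 8.5], [15.05, -3.0, 4.5, 0, 0, -0.4, 8.5]],
])

```text
t: 8.05
tcp_pos: [0.461, 0.3236, 0.1704]
tool_rot: [0.693, 0.721, -0.001, -0.0]
force: [0.5, -0.0, 0.5]
finger_gap: 0.995
gripper_force: 0.0
```

Run:
```python
from h import *
go((.463,.3236,.075,.03))
for n in("top","side"): cv2.imwrite(f"/tmp/{n}3.png",cams.snapshot(n)[:,:,::-1])
c=np.zeros((600,800,3),np.uint8)
put(c,crop("side3",225,216,100,150,4),0,0)
put(c,crop("side3",190,100,140,90,2.7),405,0)
put(c,crop("top3",330,140,110,120,2.9),405,250)
cv2.imwrite("pics/z5.png",c)
```

```text
t 8.05 tcp [0.461  0.3236 0.1704] yaw 0.040514961442733706
[0.   0.21 9.54] [-0.1  0.   0.6] rows 2.3
```

View pics/z5.png

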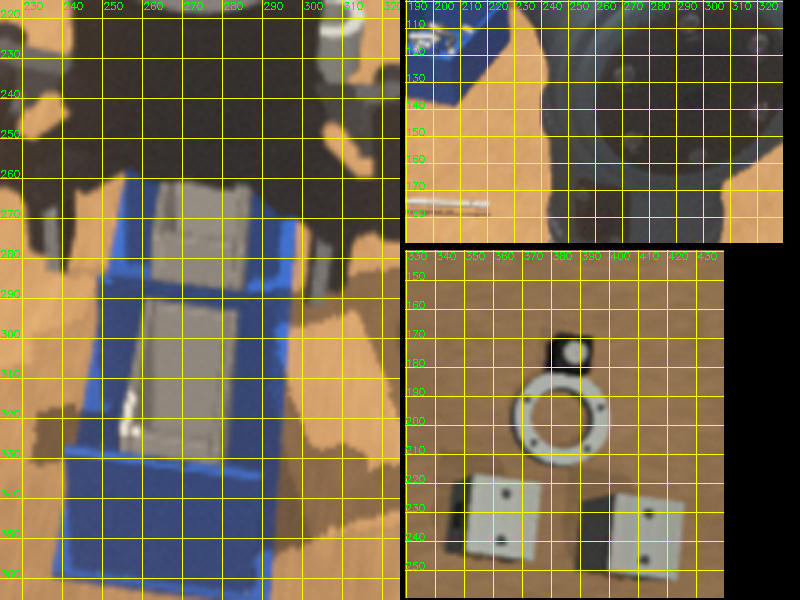

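The ring is placed at top (383,197) with its block pointing away from the frames. The fingers (side, tips near (236,280) and (303,288)) straddle the left duct, so I can descend and grip.

Call:
carry_out([
  [[0, 0.2, 3, 0, 0, 0.6, 8.5], [0, 0.2, 6, 0, 0, 0.6, 8.5], [0, 0.2, 8.2, 0, 0, 0.6, 8.5], [0, 0.2, 9.5, 0, 0, 0.6, 8.5], [0, 0.2, 9.5, 0, 0, 0.6, 6], [0, 0.2, 9.5, 0, 0, 0.6, 5], [0, 0.2, 9.5, 0, 0, 0.6, 4], [0, 0.2, 9.5, 0, 0, 0.6, 3], [0, 0.2, 9.5, 0, 0, 0.6, 3], [0, 0.2, 9.5, 0, 0, 0.6, 3], [0, 0.2, 9.5, 0, 0, 0.6, 3], [0, 0.2, 9.5, 0, 0, 0.6, 3]],
], force=40)

```text
t: 9.15
tcp_pos: [0.465, 0.3223, 0.0772]
tool_rot: [0.698, 0.716, 0.001, 0.001]
force: [0.7, -1.8, 5.9]
finger_gap: 0.443
gripper_force: 47.6
```

Call:
carry_out([
  [[0, 0, -2, 0, 0, 0, 3], [0, 0, -5, 0, 0, 0, 3], [0, 0, -9, 0, 0, 0, 3], [0, 0, -13, 0, 0, 0, 3], [0, 0, -15, 0, 0, 0, 3], [0, 0, -15, 0, 0, 0, 3]],
])

```text
t: 9.65
tcp_pos: [0.4669, 0.3238, 0.2315]
tool_rot: [0.698, 0.716, 0.005, 0.002]
force: [0.2, 0.6, -1.2]
finger_gap: 0.442
gripper_force: 46.8
```

Run:
```python
from h import *
rc=ray("top",(383.3,197.4),.022)[:2]; 
a=-.158;d=rc-[.4545,-.2735];print("ring in frames",np.cos(a)*d[0]+np.sin(a)*d[1],-np.sin(a)*d[0]+np.cos(a)*d[1])
go((.48,-.08,.225,-1.729),(.48,-.08,.07,-1.729))
```

```text
ring in frames 0.09487997616320594 3.597591963165267e-05
t 9.65 tcp [0.4669 0.3238 0.2315] yaw 0.026565147097757497
[-40.4    0.23   0.47] [  0.2  -0.7 100.6] rows 14.0
[-40.47   0.07  15.97] [  0.2  -0.7 100.6] rows 14.0
```

Call:
carry_out([
  [[-40.4, 0.2, 0.5, 0, 0, 100.6, 3], [-40.4, 0.2, 0.5, 0, 0, 100.6, 3], [-40.4, 0.2, 0.5, 0, 0, 100.6, 3], [-40.4, 0.2, 0.5, 0, 0, 100.6, 3], [-40.4, 0.2, 0.5, 0, 0, 100.6, 3], [-40.4, 0.2, 0.5, 0, 0, 100.6, 3], [-40.4, 0.2, 0.5, 0, 0, 100.6, 3], [-40.4, 0.2, 0.5, 0, 0, 100.6, 3], [-40.4, 0.2, 0.5, 0, 0, 100.6, 3], [-40.4, 0.2, 0.5, 0, 0, 100.6, 3], [-40.4, 0.2, 0.5, 0, 0, 100.6, 3], [-40.4, 0.2, 0.5, 0, 0, 100.6, 3]],
])

```text
t: 10.65
tcp_pos: [0.476, -0.0835, 0.2196]
tool_rot: [0.999, 0.043, -0.001, -0.001]
force: [-0.2, -0.2, -1.4]
finger_gap: 0.442
gripper_force: 46.8
```

Call:
carry_out([
  [[0, 0, 0, 0, 0, 0, 3]],
])

```text
t: 10.73
tcp_pos: [0.4756, -0.082, 0.2197]
tool_rot: [0.999, 0.046, -0.001, -0.001]
force: [0.5, 0.4, -0.4]
finger_gap: 0.438
gripper_force: 46.8
```

Run:
```python
from h import *
go((.48,-.08,.15,-1.729),(.48,-.08,.0715,-1.729))
```

```text
t 10.7333 tcp [ 0.4756 -0.082   0.2197] yaw -1.4779326724784845
[ 0.47 -0.15  6.96] [-0.1  0.2 14.4] rows 2.0
[ 0.49 -0.14 14.81] [-0.1  0.2 14.4] rows 3.6
```

Call:
carry_out([
  [[0.5, -0.1, 3, 0, 0, 7, 3], [0.5, -0.1, 6.5, 0, 0, 14.4, 3], [0.5, -0.1, 10, 0, 0, 14.4, 3], [0.5, -0.1, 12.5, 0, 0, 14.4, 3], [0.5, -0.1, 13.7, 0, 0, 14.4, 3], [0.5, -0.1, 14.3, 0, 0, 14.4, 3], [0.5, -0.1, 14.6, 0, 0, 14.4, 3], [0.5, -0.1, 14.6, 0, 0, 14.4, 3]],
])

```text
t: 11.4
tcp_pos: [0.4814, -0.0798, 0.0746]
tool_rot: [0.997, -0.076, -0.0, -0.0]
force: [-0.5, -0.0, -1.2]
finger_gap: 0.437
gripper_force: 46.8
```

Call:
carry_out([
  [[0, 0, 0.1, 0, 0, 0, 3], [0, 0, 0.2, 0, 0, 0, 3], [0, 0, 0.2, 0, 0, 0, 3]],
])

```text
t: 11.65
tcp_pos: [0.4821, -0.0803, 0.0738]
tool_rot: [0.997, -0.077, 0.001, 0.0]
force: [-0.5, 0.5, -1.3]
finger_gap: 0.44
gripper_force: 46.8
```

Call:
carry_out([
  [[0, 0, 0.1, 0, 0, 0, 3], [0, 0, 0.2, 0, 0, 0, 3], [0, 0, 0.2, 0, 0, 0, 3]],
])

```text
t: 11.9
tcp_pos: [0.4821, -0.0803, 0.0723]
tool_rot: [0.997, -0.077, 0.001, 0.0]
force: [-0.7, 0.6, 6.6]
finger_gap: 0.442
gripper_force: 47.6
```

Call:
carry_out([
  [[0, 0, 0, 0, 0, 0, 4.5], [0, 0, 0, 0, 0, 0, 6], [0, 0, 0, 0, 0, 0, 8.5], [0, 0, 0, 0, 0, 0, 8.5], [0, 0, 0, 0, 0, 0, 8.5], [0, 0, 0, 0, 0, 0, 8.5], [0, 0, -3, 0, 0, 0, 8.5], [0, 0, -7, 0, 0, 0, 8.5], [0, 0, -10, 0, 0, -7, 8.5], [0, 0, -10, 0, 0, -14, 8.5], [0, 0, -10, 0, 0, -21, 8.5], [0, 0, -10, 0, 0, -28, 8.5]],
])

```text
t: 12.9
tcp_pos: [0.4818, -0.0802, 0.1718]
tool_rot: [0.986, 0.169, 0.001, 0.0]
force: [-1.1, -0.6, 0.4]
finger_gap: 0.995
gripper_force: 0.0
```

Run:
```python
from h import *
go((.482,-.0803,.17,-.158))
```

```text
t 12.9 tcp [ 0.4818 -0.0802  0.1718] yaw -1.2304768819110223
[0.02 0.01 0.18] [  0.1  -0.  -61.4] rows 8.6
```

Call:
carry_out([
  [[0, 0, 0, 0, 0, -7, 8.5], [0, 0, 0, 0, 0, -14, 8.5], [0, 0, 0, 0, 0, -21, 8.5], [0, 0, 0, 0, 0, -28, 8.5], [0, 0, 0, 0, 0, -35, 8.5], [0, 0, 0, 0, 0, -42, 8.5], [0, 0, 0, 0, 0, -49, 8.5], [0, 0, 0, 0, 0, -56, 8.5], [0, 0, 0, 0, 0, -61.4, 8.5], [0, 0, 0, 0, 0, -61.4, 8.5], [0, 0, 0, 0, 0, -61.4, 8.5]],
])

```text
t: 13.82
tcp_pos: [0.4814, -0.0801, 0.1709]
tool_rot: [0.764, 0.645, -0.0, -0.0]
force: [-0.7, 0.1, 0.3]
finger_gap: 0.992
gripper_force: 0.0
```

Run:
```python
from h import *
go((.482,-.0803,.075,-.158))
for n in("top","side"): cv2.imwrite(f"/tmp/{n}4.png",cams.snapshot(n)[:,:,::-1])
c=np.zeros((600,800,3),np.uint8)
put(c,crop("side4",215,100,110,130,4.5),0,0)
put(c,crop("top4",262,200,75,60,3.9),500,0)
cv2.imwrite("pics/z6.png",c)
```

```text
t 13.8167 tcp [ 0.4814 -0.0801  0.1709] yaw -0.16747782746032372
[-0.01  0.07  9.59] [-0.  -0.  -0.5] rows 2.3
```

View pics/z6.png

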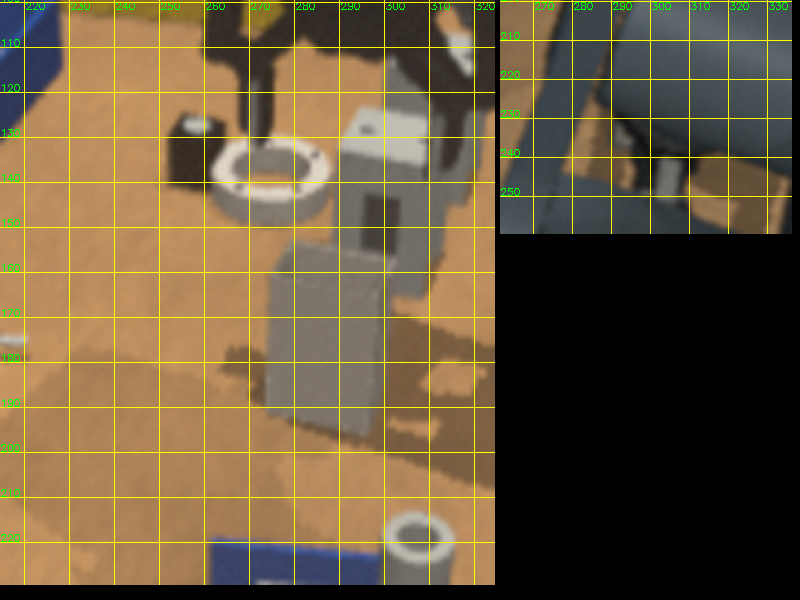

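The duct stands upright and square between the fingers, with its near bottom edge from (273,190) to (296,196) in the side image. Regrip along its 60 mm width.

Call:
carry_out([
  [[0, 0.05, 3, 0, 0, 0.5, 8.5], [0, 0.05, 5, 0, 0, 0.5, 8.5], [0, 0.05, 7, 0, 0, 0.5, 8.5], [0, 0.05, 8.5, 0, 0, 0.5, 8.5], [0, 0.05, 9.4, 0, 0, 0.5, 8.5], [0, 0.05, 9.4, 0, 0, 0.5, 7], [0, 0.05, 9.4, 0, 0, 0.5, 6], [0, 0.05, 9.4, 0, 0, 0.5, 5], [0, 0.05, 9.4, 0, 0, 0.5, 5], [0, 0.05, 9.4, 0, 0, 0.5, 5], [0, 0.05, 9.4, 0, 0, 0.5, 5], [0, 0.05, 9.4, 0, 0, 0.5, 5]],
], force=40)

```text
t: 14.92
tcp_pos: [0.4822, -0.0803, 0.0774]
tool_rot: [0.766, 0.643, 0.0, 0.0]
force: [0.7, -0.1, 0.5]
finger_gap: 0.697
gripper_force: 43.2
```

Call:
carry_out([
  [[0, 0, -1, 0, 0, 0, 5], [0, 0, -4, 0, 0, 0, 5], [0, 0, -8, 0, 0, 0, 5], [0, 0, -12, 0, 0, 0, 5], [0, 0, -14, 0, 0, 0, 5], [0, 0, -14, 0, 0, 0, 5], [0, 0, -14, 0, 0, 0, 5]],
])

```text
t: 15.5
tcp_pos: [0.4824, -0.0804, 0.2187]
tool_rot: [0.766, 0.643, 0.001, 0.002]
force: [-0.2, 1.0, -2.3]
finger_gap: 0.697
gripper_force: 43.9
```

Run:
```python
from h import *
go((.4545,-.2735,.215,-.158),(.4545,-.2735,.09,-.158))
```

```text
t 15.5 tcp [ 0.4824 -0.0804  0.2187] yaw -0.17357740480618464
[-19.5    0.58   0.39] [ 0.2  0.  -0.9] rows 4.7
[-19.49   0.54  12.89] [ 0.2  0.  -0.9] rows 5.6
```

Call:
carry_out([
  [[-19.5, 0.6, 0.4, 0, 0, -0.9, 5], [-19.5, 0.6, 0.4, 0, 0, -0.9, 5], [-19.5, 0.6, 0.4, 0, 0, -0.9, 5], [-19.5, 0.6, 0.4, 0, 0, -0.9, 5], [-19.5, 0.6, 0.4, 0, 0, -0.9, 5], [-19.5, 0.6, 0.4, 0, 0, -0.9, 5], [-19.5, 0.6, 0.4, 0, 0, -0.9, 5], [-19.5, 0.6, 0.4, 0, 0, -0.9, 5]],
])

```text
t: 16.17
tcp_pos: [0.453, -0.2719, 0.2113]
tool_rot: [0.761, 0.649, -0.0, -0.003]
force: [-0.5, -0.2, -1.7]
finger_gap: 0.7
gripper_force: 43.8
```

Run:
```python
from h import *
go((.4545,-.2735,.0774,-.158))
for n in("top","side"): cv2.imwrite(f"/tmp/{n}5.png",cams.snapshot(n)[:,:,::-1])
c=np.zeros((600,800,3),np.uint8)
put(c,crop("side5",260,60,80,120,5),0,0)
put(c,crop("top5",330,190,105,75,3.7),405,0)
cv2.imwrite("pics/z7.png",c)
```

```text
t 16.1667 tcp [ 0.453  -0.2719  0.2113] yaw -0.15867983641683167
[-0.18  0.23 13.39] [-0.2 -0.2 -0. ] rows 3.2
```

View pics/z7.png

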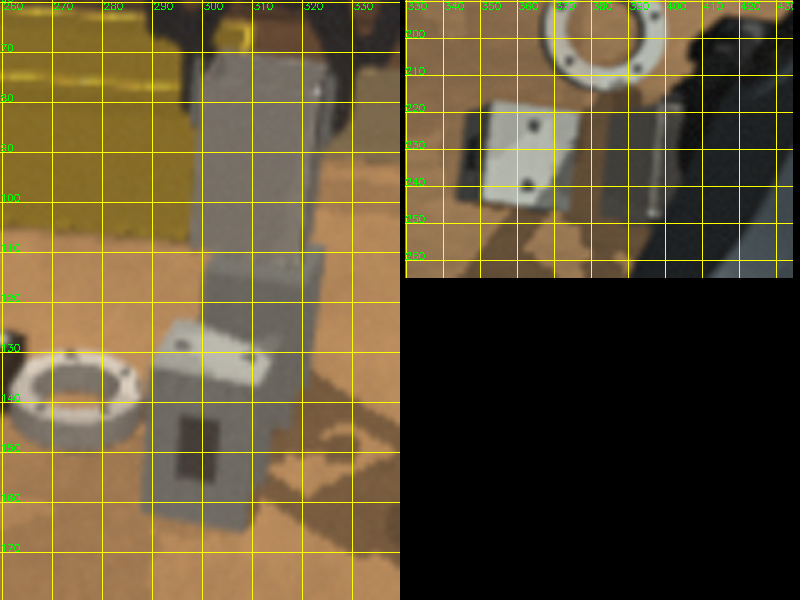

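Run:
```python
from h import *
zb=.2113-.0774
pose=[.453,-.2719,-.158]
# in frames axes: duct 60 along x, 38 along y
print("top exp", proj("top",place(pose,[[.03,.019,zb],[-.03,.019,zb],[.03,.019,zb+.096],[-.03,.019,zb+.096]])))
print("top obs", nat([(608,105),(603,215),(665,100),(650,215)],3.7,330,190,405,0))
print("side exp",proj("side",place(pose,[[.03,.019,zb],[-.03,.019,zb],[.03,.019,zb+.096],[-.03,.019,zb+.096]])))
print("side obs",nat([(192,248),(304,258),(198,75),(320,75)],5,260,60))
```

```text
top exp [[384.6873 220.075 ]
 [381.8844 247.88  ]
 [398.2089 216.476 ]
 [395.1916 247.5428]]
top obs [[384.3649 217.8784]
 [383.0135 247.6081]
 [399.7703 216.527 ]
 [395.7162 247.6081]]
side exp [[297.3864 109.5829]
 [319.3074 113.2134]
 [299.9177  75.1423]
 [323.413   78.4144]]
side obs [[297.9 109.1]
 [320.3 111.1]
 [299.1  74.5]
 [323.5  74.5]]
```

Expected and observed edges agree within about a pixel, so the duct is centred in the grip. Lowering it into the gap.

Call:
carry_out([
  [[-0.2, 0.2, 1.5, -0.2, -0.2, 0, 5], [-0.2, 0.2, 3.5, -0.2, -0.2, 0, 5], [-0.2, 0.2, 5.5, -0.2, -0.2, 0, 5], [-0.2, 0.2, 7.5, -0.2, -0.2, 0, 5], [-0.2, 0.2, 9.5, -0.2, -0.2, 0, 5], [-0.2, 0.2, 11.2, -0.2, -0.2, 0, 5], [-0.2, 0.2, 12.4, -0.2, -0.2, 0, 5], [-0.2, 0.2, 12.9, -0.2, -0.2, 0, 5], [-0.2, 0.2, 13.2, -0.2, -0.2, 0, 5], [-0.2, 0.2, 13.2, -0.2, -0.2, 0, 5]],
])

```text
t: 17.1
tcp_pos: [0.4561, -0.2747, 0.0808]
tool_rot: [0.76, 0.65, -0.0, 0.002]
force: [-0.5, 0.0, -0.8]
finger_gap: 0.7
gripper_force: 43.8
```

Run:
```python
from h import *
go((.4545,-.2735,.0774,-.158));print(manip.sense()["force"])
```

```text
t 17.1 tcp [ 0.4561 -0.2747  0.0808] yaw -0.1566318700025653
[ 0.1  -0.18  0.34] [0.2 0.2 0.1] rows 0.1
[-0.4648  0.0232 -0.7956]
```

Call:
carry_out([
  [[0.1, -0.1, 0.15, 0, 0, 0, 5], [0.1, -0.1, 0.3, 0, 0, 0, 5], [0.1, -0.1, 0.4, 0, 0, 0, 5], [0.1, -0.1, 0.4, 0, 0, 0, 5]],
])

```text
t: 17.43
tcp_pos: [0.4554, -0.2747, 0.0776]
tool_rot: [0.761, 0.649, -0.0, 0.003]
force: [0.6, 1.5, 0.1]
finger_gap: 0.698
gripper_force: 43.9
```

Call:
carry_out([
  [[0, 0, 0.1, 0, 0, 0, 5], [0, 0, 0.1, 0, 0, 0, 5]],
])

```text
t: 17.6
tcp_pos: [0.4554, -0.2748, 0.0775]
tool_rot: [0.761, 0.649, -0.0, 0.003]
force: [-1.6, 0.5, 8.9]
finger_gap: 0.696
gripper_force: 44.7
```

Call:
carry_out([
  [[0, 0, 0, 0, 0, 0, 6.5], [0, 0, 0, 0, 0, 0, 8.5], [0, 0, 0, 0, 0, 0, 8.5], [0, 0, 0, 0, 0, 0, 8.5], [0, 0, 0, 0, 0, 0, 8.5], [0, 0, -3, 0, 0, 0, 8.5], [0, 0, -7, 0, 0, 0, 8.5], [0, 0, -11, 0, 0, 0, 8.5], [0, 0, -15, 0, 0, 0, 8.5], [20, 0, -16, 0, 0, 0, 8.5], [20, 0, -16, 0, 0, 0, 8.5], [20, 0, -16, 0, 0, 0, 8.5]],
])

```text
t: 18.6
tcp_pos: [0.4745, -0.15, 0.2328]
tool_rot: [0.762, 0.648, 0.0, 0.003]
force: [0.1, 0.0, -0.6]
finger_gap: 0.993
gripper_force: 0.0
```

Call:
carry_out([
  [[16, 0, 0, 0, 0, 0, 8.5], [16, 0, 0, 0, 0, 0, 8.5], [16, 0, 0, 0, 0, 0, 8.5], [16, 0, 0, 0, 0, 0, 8.5], [16, 0, 0, 0, 0, 0, 8.5], [16, 0, 0, 0, 0, 0, 8.5]],
])

```text
t: 19.1
tcp_pos: [0.4992, 0.0092, 0.2311]
tool_rot: [0.759, 0.651, -0.0, 0.002]
force: [-0.3, 0.1, 0.9]
finger_gap: 0.997
gripper_force: 0.0
```

Run:
```python
from h import *
for n in("top","side"): cv2.imwrite(f"/tmp/{n}6.png",cams.snapshot(n)[:,:,::-1])
c=np.zeros((600,800,3),np.uint8)
put(c,crop("top6",335,155,100,105,5.5),0,0)
put(c,crop("side6",240,90,80,90,3),555,0)
cv2.imwrite("pics/z8.png",c)
```

```text
(no output)
```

View pics/z8.png

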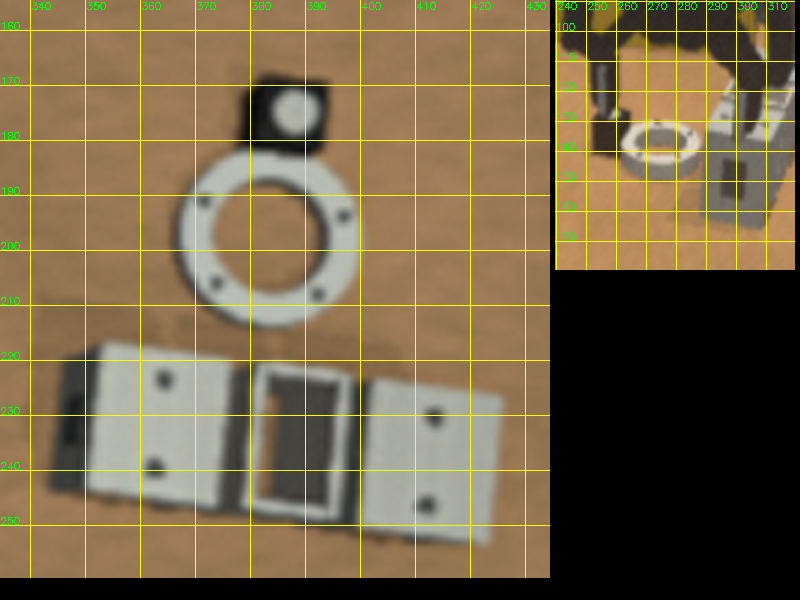

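The duct's rim (corners (254,362), (354,375), (343,522), (241,508) in the crop) sits mid-gap, flush and square with the frames, to within about 0.7 native px (under 2 mm). The ring is in line behind it with its block pointing away. Handing in.

```bash
python3 -c "
from station import sign_off
print(sign_off())"
```

```text
the job is handed in; nothing more can be done
None
```

The job is handed in: the 96 mm duct stands midway between the frames, square and flush with their ends, and the ring unit lies flat about 95 mm beyond the gap's middle, centred on it with its block pointing away; last pictures put both within tolerance, and the hand-in gave no verdict.

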